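Set a length stop from a bench gauge

TASK

Set the sliding stop of the jig to the length of the square gauge bar: take the square bar out of the wooden stand, lay it flat along the jig's bed with one end under the hood, fully home against the end block, while the stop is still well back. Then slide the stop up by its grip until you feel it bear on the bar's free end, without ramming it, and leave bar and stop like that. Leave the two round pins in the stand and do not disturb the other things on the bench.

Things in the scene. Friction and masses are not known exactly. Their poses are not given: they have to be found in the camera images.
- jig: fixed aluminium bed plate on the bench, 100 (x) x 290 (y) x 12 mm; its y axis is the track. Origin at bench height; the plate spans y = -165 to +125 mm. At the +y end a dark steel end block, 50 mm wide, 45 mm high over the bench, has its face (looking to -y) at y = +100 mm. The bed before the hood is flat and open
- jig_hood (a point): mouth of the hood, at bed height on the lane's middle (jig y = +78 mm); axes as the jig's. The hood, 48 mm wide, top 39 mm over the bench, covers the lane from here to the end block, 22 mm on; the bay under it is 20 mm wide and 20 mm high. Before the mouth both sides of the lane are open for fingers
- jig_end (a point): foot of the end block's face: on the middle of the lane (jig x = 0), y = +100 mm, at bed height (12 mm over the bench); axes as the jig's. A bar lying home has its end here and its centre 40 mm towards -y and 7 mm up
- stop: the sliding stop: a steel carriage on the bed, 82 (x) x 36 (y) x 20 mm, sliding only along the jig's y with about 3 N of friction; stays where left; starts 0 to 25 mm from the back of its 100 mm travel. Axes as the jig's. Origin at bed height on the lane's middle; the carriage spans y = -25 to +11 mm, a nose 22 mm wide and 16 mm high goes on to y = +25 mm
- stop_nose (a point): centre of the nose's flat front face (looking to +y, towards the end block), 7 mm over the bed
- stop_grip (a point): the grip fin on the carriage, at the height for the TCP: the fin is 14 mm thick along y, 34 mm wide along x, and its top is 10 mm above this point (fin foot 24 mm below it, on the carriage)
- gauge: the square gauge bar: bright steel, 14 x 14 x 80 mm, about 0.12 kg; its z axis runs along its length, origin at the centre of one end face (the lower one at the start). It starts upright in one of the three sockets of the stand (which one varies), faces square to the stand, the top 22 mm standing out
- gauge_mid (a point): centre of the square bar, 40 mm along its z axis from the origin
- stand: fixed wooden block, 60 (x) x 160 (y) x 62 mm, origin under its centre; three square sockets 16.5 mm wide, 58 mm deep, at y = -48, 0 and +48 mm
- mat: bare black rubber mat fixed on the bench, 170 (x) x 130 (y) x 3 mm, origin under its centre: a free place to lay things down
- pin_plain: plain round steel pin, 14 mm across, 80 mm long, upright in the stand; stays there
- pin_dome: round steel pin with a ball head 19 mm across, 82 mm long, upright in the stand; stays there
- dish: small white dish, 72 mm across, 26 mm high, bystander; origin under its centre
- file: hand file with wooden handle lying on the bench along its x axis from -85 to +100 mm, 20 mm high, bystander
- handpiece: engraving handpiece lying along its x axis, from -60 to +97 mm, 27 mm thick, bystander
- loupe: short brass ring, 34 mm across, 20 mm high, bystander
- stone: grey sharpening stone 100 x 35 x 16 mm, bystander
- hammer: small hammer lying along its x axis, 200 mm long, bystander
Not all that is in view belongs to the job. There is more than one size of the stand; the job needs the larger. There is more than one size of the mat; the one meant has the size given above.

How it is judged (in metres and radians):
On the way, in this order (a step that is already met when the one before it is completed fails the run):
1. the square bar lies along the bed, home against the end block under the hood (within 2.5 mm), with the stop still at least 15 mm away from it (y of gauge_mid in the frame of jig_end above -0.0425 m and x of gauge_mid in the frame of jig_end between -0.005 and 0.005 m and z of gauge_mid in the frame of jig_end between 0.004 and 0.0095 m and angle between the z axis of gauge and the y axis of jig, either way round below 0.09 rad and y of stop_nose in the frame of jig_end below -0.095 m), for 0.2 s.
2. the stop is brought up so that it bears on the home bar's free end with at least 1.5 N (y of gauge_mid in the frame of jig_end above -0.0425 m and x of gauge_mid in the frame of jig_end between -0.005 and 0.005 m and z of gauge_mid in the frame of jig_end between 0.004 and 0.0095 m and angle between the z axis of gauge and the y axis of jig, either way round below 0.09 rad and contact force between stop and gauge above 1.5 N), for 0.05 s.
At the end, for the whole second after the job is handed in: the square bar lies flat and straight along the bed (within 5 mm of the lane's middle, 0.09 rad), its end within 2.5 mm of the end block; the stop's nose is left against its free end (nose at most 82 mm from the end block for the 80 mm bar); bar and stop are at rest and released (y of gauge_mid in the frame of jig_end above -0.0425 m and x of gauge_mid in the frame of jig_end between -0.005 and 0.005 m and z of gauge_mid in the frame of jig_end between 0.004 and 0.0095 m and angle between the z axis of gauge and the y axis of jig, either way round below 0.09 rad and y of stop_nose in the frame of jig_end above -0.082 m and linear speed of each of gauge, stop below 0.01 m/s and contact force between the fingers and gauge below 0.5 N); the robot touches nothing.
It fails at once if the stop is rammed against the bar (over 40 N) (contact force between stop and gauge above 40 N).
It fails at once if a round pin is lifted out of or knocked about in the stand (moved over 15 mm) (distance of any of pin_plain, pin_dome from where it was at the start of the episode above 0.015 m).
It fails at once if a bystander is moved by more than 30 mm (distance of any of dish, file, handpiece, loupe, stone, hammer from where it was at the start of the episode above 0.03 m).
It also fails if it takes over 72 s, if anything falls off the work surface, if the arm or the gripper's body presses on something with over 40 N, if the wrist force passes 120 N, or if a joint passes its speed limit or range.

ROBOT

A 6-joint arm with a two-finger parallel gripper is mounted at the origin on the work surface. World frame = base frame: x ahead of the robot, y to its left, z up, the work surface at z = 0. Lengths are in mm, angles in rad, forces in N, time in s.
With the tool pointing down it reaches from about 350 to 925 mm from the base axis. Payload 6.4 kg.
Tool frame: the origin (TCP) lies between the finger pads, 19 mm behind the fingertips; this is the grasp point; z points along the fingers, y is the line along which they close (so a half turn about z gives the same grasp; the last joint's range is limited). The gripper opens to 85 mm and grips with 20 to 120 N. Pads are 22 mm wide; open, the fingers measure 114 mm over their backs; the gripper's body (76 mm by 85 mm) begins 54 mm behind the grasp point. The pads swing forward as they close: fully open they stand 13 mm farther back than shut.
Start: joints at [-1.412, 0.245, 1.558, -0, 1.339, -0.174], TCP at [212.354, -614.345, 249.99] pointing down, gripper open.
Joint ranges: [-3.13, 3.13], [-1.02, 2.26], [0.13, 2.54], [-0.95, 4.09], [0.21, 2.88], [-2.74, 2.74]. Speed limits (rad/s): [2.57, 2.57, 3.14, 3.14, 3.14, 3.14].

INTERFACE

Orientations are given as a 3x3 rotation matrix whose columns are the frame's x, y, z axes.
In Python, from plant import manip, snapshot gives the robot as it stands.
- The arm moves only by the tool apply_moves, never from a script. Its arguments are lists of equal length, an entry for each row: "xyz": the shift along the world's x, y, z in m, a list of three; "roll": the turn about the world's z in degrees. In form: {"xyz": [[dx, dy, dz], ...], "roll": [roll, ...]}. A call has 1 to 10 rows; each row shifts and turns the commanded pose from where the row before left it; what a row does not reach is not made up. A row lasts 1/10 s, in which the tool goes at most 50 mm and 8.59 degrees, less where a joint would pass 70% of its speed; a pose out of reach is approached as far as the arm can. A call is refused whole if a number of a shift passes 0.05 or a number of a turn 8.59, either way. A call with a gripper value outside its range is refused whole. "gripper" is the opening, from 0 (shut) to 1 (fully open), set as the call begins (left out, the last holds). The fingers move at their own pace and stop on an object; "grip_force" is the grip in N (left out, the last holds). Time passes only in rows, so rows that do not move let the fingers close. It gives the time, the measured TCP pose, the force, the opening and the grip force at its end, in the units of the state.
- manip.sense(): the state, without advancing time (a new reading comes with each control period).
- snapshot(name): name is "scene" or "top" or "wrist"; returns a dict with "image" (480x640x3 uint8, red, green, blue), "K" (3x3 intrinsics, pixels), "dist" ([k1, k2, p1, p2, k3] as OpenCV has them; the pictures are not rectified), "extrinsics" (4x4, takes a point from world to camera coordinates); the wrist camera has in their place "mount" (4x4, takes a point from camera to tool coordinates, whose origin is the TCP and whose axes are the flange's). Camera axes: x right, y down, z forward; pixel columns grow to the right and rows downward; lengths in mm; the calibration is good to about 2 mm. A picture is of the moment at which its call begins: read the wrist's pose just before it. There is no depth.
- manip.sign_off(): hands the job in; it is judged then, once.
The state is a dict: "time_s": time; "q": joint angles; "joint_velocities": joint speeds; "effort": joint torques, N m; "position": TCP position; "tool_rot": TCP orientation; "contact_force": force on the tool from outside, world axes, zero at the start; "torque": the same for the moment, N m; "width": opening from 0.0 (shut) to 1.0 (fully open); "finger_force": force on a finger pad.
Only numpy, scipy, OpenCV 4.12 (cv2) and the standard library are available. Lean on these libraries where they do the work, as an engineer would, in place of code of your own. Each camera call takes 0.05 s, during which the arm holds its last target. There are 200 camera calls.

## Working session

There is one attempt and no reset: what is moved stays moved. The work goes in short steps, Python scripts to look and compute and a tool call to move; the robot and the scene stay as the last step left them, time stands still between calls to the robot, and variables do not carry over. Pictures are saved under pics/ and viewed, at most 10 in all, crops included, and the job is handed in when it is done.

Besides the shell and the picture viewer there is one more tool, called after "Request:" as name(argument=value, ...) on one line, values as JSON. apply_moves: Moves the arm, as the interface text tells. Its arguments: {"type":"object","properties":{"xyz":{"type":"array","items":{"type":"array","items":{"type":"number"}}},"roll":{"type":"array","items":{"type":"number"}},"gripper":{"type":"number"},"grip_force":{"type":"number"}},"required":["xyz","roll"]}

```bash
mkdir -p pics
cat > h.py <<'E'
import numpy as np, cv2, pickle
from plant import manip, snapshot
def take(n,tag):
    s=manip.sense(); d=snapshot(n); d['sense']=s
    if n=='wrist':
        T=np.eye(4);T[:3,:3]=np.array(s['tool_rot']);T[:3,3]=np.array(s['position'])
        d['extrinsics']=np.linalg.inv(T@np.array(d['mount']))
    pickle.dump(d,open(f'pics/{tag}.pkl','wb')); cv2.imwrite(f'pics/{tag}.png',d['image'][:,:,::-1]); return d
def load(tag): return pickle.load(open(f'pics/{tag}.pkl','rb'))
def ray(d,px,z):
    p=cv2.undistortPoints(np.array(px,float).reshape(-1,1,2),np.array(d['K'],float),np.array(d['dist'],float))[:,0]
    E=np.array(d['extrinsics']);R=E[:3,:3];c=-R.T@E[:3,3]
    v=np.c_[p,np.ones(len(p))]@R
    return c+v*((z-c[2])/v[:,2])[:,None]
def proj(d,P):
    E=np.array(d['extrinsics'],float)
    return cv2.projectPoints(np.array(P,float).reshape(-1,1,3),cv2.Rodrigues(E[:3,:3])[0],E[:3,3],np.array(d['K'],float),np.array(d['dist'],float))[0][:,0]
E
python3 - <<'E'
from h import *
for n in('scene','top'):
    d=take(n,n+'0'); E=np.array(d['extrinsics']);print(n,-E[:3,:3].T@E[:3,3],d['K'])
s=manip.sense();print(s['position'],s['tool_rot'],s['contact_force'],s['time_s'])
E
```

```text
scene [1376.24791229  -72.75573101  801.82595709] [[441.95585021   0.         314.62335851]
 [  0.         441.95585021 241.10095903]
 [  0.           0.           1.        ]]
top [ 364.34408148  -68.30316682 1693.99170113] [[581.04253505   0.         310.99256901]
 [  0.         581.04253505 230.10628355]
 [  0.           0.           1.        ]]
[ 212.29625689 -613.8329586   248.94602832] [[ 9.45117386e-01  3.26730846e-01 -2.84209979e-04]
 [ 3.26730822e-01 -9.45115775e-01  1.77234078e-03]
 [ 3.10467068e-04 -1.76793025e-03 -9.99998389e-01]] [-1.00551037 -0.6668093   0.05969973] 0.1
```

View pics/top0.png

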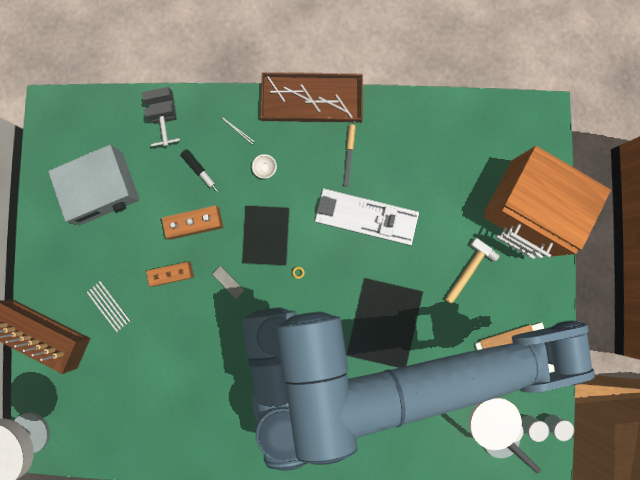

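View pics/scene0.png

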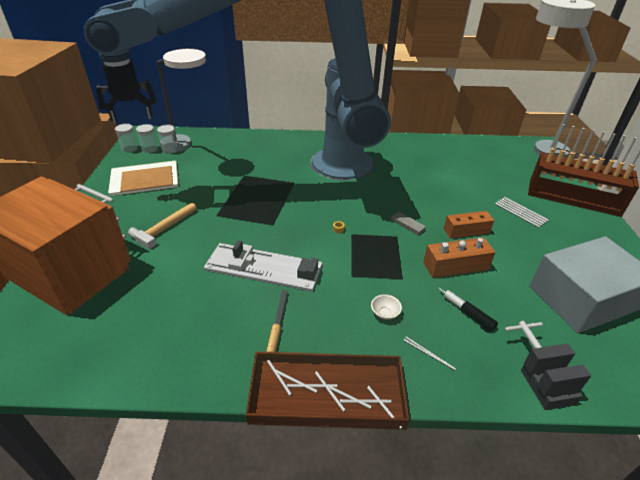

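The top view shows the larger stand, with three pins, at (192,222). A smaller stand with empty sockets is at (169,274). The jig is at (367,216), with its end block at (327,205) and the stop at (385,222). The mat is at (265,235), and a bigger one is at (386,322). Next I'll check an enlarged crop.

Run:
```python
from h import *
t=load('top0');s=load('scene0')
def crop(d,x,y,w,h,W,H): return cv2.resize(d['image'][y:y+h,x:x+w,::-1],(W,H),interpolation=cv2.INTER_CUBIC)
a=np.hstack([crop(t,157,195,70,50,400,300),crop(s,420,225,80,60,400,300)])
b=np.hstack([crop(t,307,180,120,70,480,280)[:, :],crop(s,200,235,128,112,320,280)])
cv2.imwrite('pics/c1.png',np.vstack([a,b]))
hsv=cv2.cvtColor(t['image'],cv2.COLOR_RGB2HSV)
m=((hsv[...,0]<18)&(hsv[...,1]>110)).astype(np.uint8)*255
for c in cv2.findContours(m,0,2)[0]:
    if cv2.contourArea(c)>300: print('brown',cv2.contourArea(c),cv2.minAreaRect(c))
```

```text
brown 6434.0 ((606.0, 427.5), (103.0, 66.0), 90.0)
brown 368.5 ((506.6952209472656, 337.7015380859375), (11.493179321289062, 52.196102142333984), 72.47443389892578)
brown 3586.5 ((37.18526840209961, 336.59393310546875), (97.61573791503906, 43.437721252441406), 26.87813949584961)
brown 683.5 ((169.2176513671875, 273.7293701171875), (16.486711502075195, 45.446922302246094), 77.47119140625)
brown 1206.0 ((191.71766662597656, 222.22943115234375), (22.235368728637695, 58.137351989746094), 77.47119140625)
brown 8239.5 ((547.6189575195312, 202.38589477539062), (104.11282348632812, 88.10694122314453), 28.686147689819336)
brown 3544.0 ((629.0, 247.5), (221.0, 20.0), 90.0)
brown 4499.0 ((311.60186767578125, 96.79646301269531), (101.32312774658203, 47.24246597290039), 1.023030161857605)
```

View pics/c1.png

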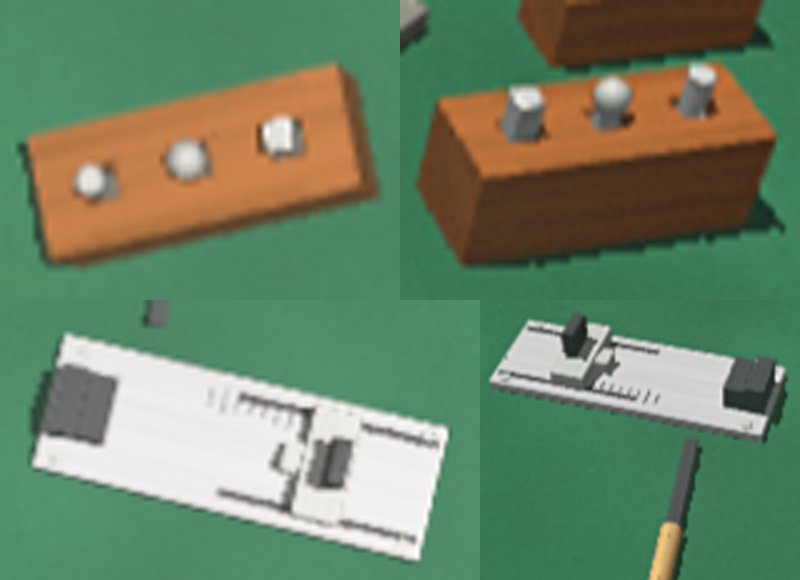

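The enlarged crop shows a faceted square top at top-view (206,217), the ball-head pin at about (190,222), and the plain pin at about (173,225). So the bar is in the stand's socket nearest the jig. The larger stand is the right one, because it holds the pins.

Run:
```python
from h import *
t=load('top0');s=load('scene0')
f=lambda p,x,y,sx,sy:[(x+(a+.5)*sx-.5,y+(b+.5)*sy-.5) for a,b in p]
pins=f([(91,182),(186,160),(280,134)],157,195,.175,1/6)
P=ray(t,pins,84); print('pins top z84',P.round(1))
C=ray(t,f([(30,136),(338,66),(363,190),(50,262)],157,195,.175,1/6),62);print('stand',C.round(1),C.mean(0).round(1))
v=P[2]-P[0];print('stand dir deg (-y)',np.degrees(np.arctan2(v[1],v[0])))
q=f([(522-400,92),(612-400,95),(702-400,72)],420,225,.2,.2);print('scene tops',ray(s,q,84).round(1))
J=ray(t,f([(65,35),(448,128),(418,260),(33,168)],307,180,.25,.25),12);print('jig',J.round(1))
ya=(J[0]+J[3]-J[1]-J[2])/2; print('L',np.linalg.norm(ya),'W',np.linalg.norm(J[0]-J[3])); u=ya/np.linalg.norm(ya);ctr=J.mean(0);o=ctr+20*u
print('y axis',u,np.degrees(np.arctan2(u[1],u[0])),'origin',o,'end',o+100*u)
g=ray(t,f([(332,163)],307,180,.25,.25),12+44);print('grip top',g, 'jig y',(g-o)@u)
g=np.array(manip.sense()['tool_rot'])[:,1];print('tool y deg',np.degrees(np.arctan2(g[1],g[0])))
print(snapshot('wrist')['mount'])
```

```text
pins top z84 [[505.6 333.3  84. ]
 [516.7 286.3  84. ]
 [529.5 240.   84. ]]
stand [[529.1 370.7  62. ]
 [564.6 216.1  62. ]
 [505.8 201.8  62. ]
 [469.2 358.3  62. ]] [517.2 286.7  62. ]
stand dir deg (-y) -75.63959769805149
scene tops [[529.8 240.5  84. ]
 [530.1 285.4  84. ]
 [510.1 335.6  84. ]]
jig [[ 625.9  -88.2   12. ]
 [ 562.  -369.2   12. ]
 [ 465.1 -347.3   12. ]
 [ 527.9  -66.3   12. ]]
L 288.0255384765362 W 100.44995156144233
y axis [0.21988747 0.97552524 0.        ] 77.29757637120335 origin [ 549.62593214 -198.22429996   12.        ] end [ 571.6146791  -100.67177561   12.        ]
grip top [[ 530.48231345 -278.4146424    56.        ]] jig y [-82.43714521]
tool y deg -70.92949823838893
[[ 2.71558979e-04 -9.58815876e-01 -2.84028242e-01  7.06819745e+01]
 [ 9.99999884e-01  3.73314537e-04 -3.04128056e-04  5.79017849e-01]
 [ 3.97634680e-04 -2.84028126e-01  9.58815866e-01 -1.25128200e+02]
 [ 0.00000000e+00  0.00000000e+00  0.00000000e+00  1.00000000e+00]]
```

Request:
apply_moves(xyz=[[0.016, 0.043, 0], [0.016, 0.043, 0], [0.016, 0.043, 0], [0.016, 0.043, 0], [0.016, 0.043, 0], [0.016, 0.043, 0], [0.016, 0.043, 0], [0.016, 0.043, 0], [0.016, 0.043, 0], [0.016, 0.043, 0]], roll=[8.4, 8.4, 8.4, 8.4, 8.4, 8.4, 8.4, 8.4, 8.4, 8.4])

```text
time_s: 1.15
position: [372.5, -182.5, 249.9]
tool_rot: [[-0.231, 0.973, 0.0], [0.973, 0.231, -0.0], [-0.0, 0.0, -1.0]]
contact_force: [1.5, 0.1, 1.0]
width: 1.001
finger_force: 0.0
```

Request:
apply_moves(xyz=[[0.016, 0.043, -0.003], [0.016, 0.043, -0.003], [0.016, 0.043, -0.003], [0.016, 0.043, -0.003], [0.016, 0.043, -0.003], [0.016, 0.043, -0.003], [0.016, 0.042, -0.003], [0.016, 0.042, -0.003], [0.016, 0.041, -0.003], [0.013, 0.04, -0.003]], roll=[0, 0, 0, 0, 0, 0, 0, 0, 0, 0], gripper=0.7)

```text
time_s: 2.15
position: [529.7, 240.6, 219.5]
tool_rot: [[-0.227, 0.974, -0.0], [0.974, 0.227, -0.0], [-0.0, -0.0, -1.0]]
contact_force: [-0.1, -0.8, 0.8]
width: 0.701
finger_force: 0.0
```

Request:
apply_moves(xyz=[[0, 0, 0], [0, 0, 0], [0, 0, 0]], roll=[0, 0, 0])

```text
time_s: 2.45
position: [529.0, 237.9, 219.8]
tool_rot: [[-0.225, 0.974, -0.001], [0.974, 0.225, -0.0], [-0.0, -0.001, -1.0]]
contact_force: [0.3, -0.7, 0.8]
width: 0.702
finger_force: 0.0
```

Run:
```python
from h import *
d=take('wrist','w1');s=d['sense'];R=np.array(s['tool_rot']);print(s['position'],np.degrees(np.arctan2(R[1,1],R[0,1])),s['time_s'])
print(proj(d,[[529.5,240,84],[516.7,286.3,84]]))
t=load('top0');hsv=cv2.cvtColor(t['image'],cv2.COLOR_RGB2HSV)
m=(hsv[...,2]<45).astype(np.uint8);m[:200]=0;m[270:]=0;m[:,:235]=0;m[:,295:]=0
c=max(cv2.findContours(m,0,2)[0],key=cv2.contourArea);b=cv2.boxPoints(cv2.minAreaRect(c));print('mat',ray(t,b,3).round(0))
```

```text
[529.04345148 237.90642096 219.76655067] 13.029399049408227 2.45
[[317.97524525 226.12351925]
 [314.78739675 148.35606039]]Traceback (most recent call last):
  File "<stdin>", line 6, in <module>
ValueError: max() iterable argument is empty
```

View pics/w1.png

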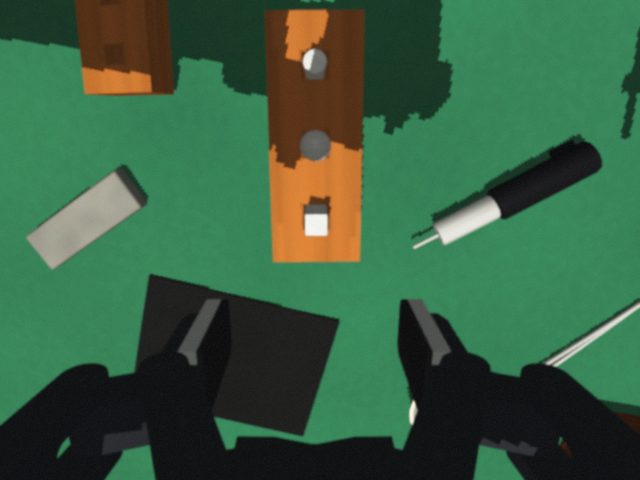

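The wrist view shows the square bar's top at about (316,225), with edges parallel to the image, so the yaw is right. The ball pin is at (315,145) and the plain pin at (315,63). The mat has corners at about (150,275), (339,319) and (304,435).

Run:
```python
from h import *
d=load('w1');g=cv2.cvtColor(d['image'],cv2.COLOR_RGB2GRAY)
m=(g>200).astype(np.uint8);m[:195]=0;m[245:]=0;m[:,:290]=0;m[:,345:]=0
c=max(cv2.findContours(m,0,2)[0],key=cv2.contourArea);r=cv2.minAreaRect(c);print(r,cv2.boundingRect(c))
print('gauge',ray(d,[r[0]],84),'box',ray(d,cv2.boxPoints(r),84).round(1))
M=ray(d,[(150,275),(339,319),(304,435)],3);print('mat',M.round(1),'centre',(M[0]+M[2])/2)
t=load('top0');i=t['image'];M2=ray(t,[(247,206),(289,208),(285,265),(243,263)],3);print(M2.round(0),M2.mean(0))
```

```text
((315.5, 225.0), (20.0, 21.0), 90.0) (305, 215, 22, 21)
gauge [[527.8259841  240.35762563  84.        ]] box [[520.  245.1  84. ]
 [532.7 248.1  84. ]
 [535.7 235.5  84. ]
 [522.9 232.5  84. ]]
mat [[404.3 144.3   3. ]
 [572.2 141.2   3. ]
 [569.8  11.3   3. ]] centre [487.04275774  77.82656663   3.        ]
[[572. 134.   3.]
 [568.  10.   3.]
 [401.  19.   3.]
 [404. 141.   3.]] [486.16859437  75.98885821   3.        ]
```

Request:
apply_moves(xyz=[[-0.001, 0.0025, 0], [0, 0, -0.03], [0, 0, -0.03], [0, 0, -0.03], [0, 0, -0.02], [0, 0, -0.015], [0, 0, -0.005], [0, 0, 0], [0, 0, 0]], roll=[0, 0, 0, 0, 0, 0, 0, 0, 0])

```text
time_s: 3.4
position: [529.3, 241.3, 91.3]
tool_rot: [[-0.226, 0.974, 0.002], [0.974, 0.226, 0.001], [0.0, 0.002, -1.0]]
contact_force: [0.0, -0.3, 0.5]
width: 0.701
finger_force: 0.0
```

Request:
apply_moves(xyz=[[0, 0, 0], [0, 0, 0], [0, 0, 0], [0, 0, 0], [0, 0, 0], [0, 0, 0], [0, 0, 0], [0, 0, 0]], roll=[0, 0, 0, 0, 0, 0, 0, 0], gripper=0, grip_force=50)

```text
time_s: 4.2
position: [528.9, 241.3, 90.7]
tool_rot: [[-0.226, 0.974, 0.001], [0.974, 0.226, 0.0], [0.0, 0.001, -1.0]]
contact_force: [0.4, 0.1, 5.3]
width: 0.144
finger_force: 50.5
```

Request:
apply_moves(xyz=[[0, 0, 0.005], [0, 0, 0.015], [0, 0, 0.02], [0, 0, 0.02], [0, 0, 0.02], [0, 0, 0.02], [0, 0, 0]], roll=[0, 0, 0, 0, 0, 0, 0])

```text
time_s: 4.9
position: [529.8, 241.6, 193.3]
tool_rot: [[-0.226, 0.974, 0.005], [0.974, 0.226, 0.001], [0.0, 0.005, -1.0]]
contact_force: [0.3, -0.1, -0.6]
width: 0.147
finger_force: 49.9
```

Request:
apply_moves(xyz=[[-0.004, -0.02, 0], [-0.004, -0.021, 0], [-0.004, -0.021, 0], [-0.004, -0.021, 0], [-0.004, -0.021, 0], [-0.004, -0.022, 0], [0, 0, -0.03], [0, 0, -0.03], [0, 0, -0.02], [0, 0, 0]], roll=[-4.3, -4.3, -4.3, -4.3, -4.3, -4.2, 0, 0, 0, 0])

```text
time_s: 5.9
position: [500.7, 115.0, 105.6]
tool_rot: [[0.219, 0.976, -0.009], [0.976, -0.219, -0.0], [-0.002, -0.009, -1.0]]
contact_force: [-1.1, 0.2, -0.9]
width: 0.145
finger_force: 49.8
```

Run:
```python
from h import *
d=take('wrist','w2');s=d['sense'];print(s['position'],s['width'],s['finger_force'],s['contact_force'])
e=take('scene','s2')
a=cv2.resize(d['image'][200:480,180:460,::-1],(400,400));b=cv2.resize(e['image'][140:300,330:490,::-1],(400,400))
cv2.imwrite('pics/c2.png',np.hstack([a,b]))
```

```text
[500.71462974 115.02756876 105.63709879] 0.14472747884423914 49.844030141830444 [-1.08876069  0.24837235 -0.92499115]
```

View pics/c2.png

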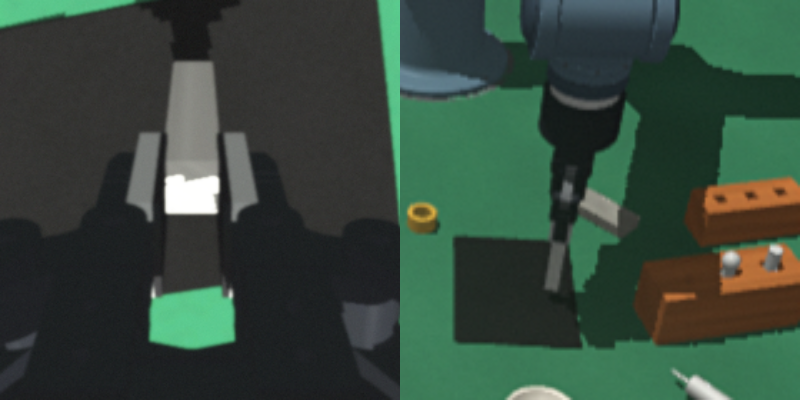

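The bar is gripped upright by its top over the mat (bar at crop (192,110) left, (555,265) right), and both pins are still in the stand. Now I'll lower it to touch.

Request:
apply_moves(xyz=[[0, 0, -0.006], [0, 0, -0.005], [0, 0, -0.002], [0, 0, -0.002], [0, 0, -0.001], [0, 0, 0], [0, 0, 0]], roll=[0, 0, 0, 0, 0, 0, 0])

```text
time_s: 6.7
position: [504.5, 115.2, 94.1]
tool_rot: [[0.219, 0.976, 0.0], [0.976, -0.219, 0.0], [0.0, 0.0, -1.0]]
contact_force: [0.9, -1.3, -0.8]
width: 0.145
finger_force: 49.9
```

Request:
apply_moves(xyz=[[0, 0, -0.002], [0, 0, -0.001], [0, 0, -0.001], [0, 0, -0.001], [0, 0, 0], [0, 0, 0]], roll=[0, 0, 0, 0, 0, 0])

```text
time_s: 7.3
position: [504.8, 115.2, 89.7]
tool_rot: [[0.219, 0.976, 0.001], [0.976, -0.219, 0.0], [0.0, 0.001, -1.0]]
contact_force: [-2.3, 0.2, 5.8]
width: 0.143
finger_force: 50.6
```

Request:
apply_moves(xyz=[[-0.0014, -0.0062, 0], [-0.0014, -0.0062, 0], [-0.0014, -0.0062, -0.001], [-0.0014, -0.0062, -0.0013], [-0.0014, -0.006, -0.0019], [-0.0013, -0.0059, -0.0024], [-0.0013, -0.0056, -0.0029], [-0.0012, -0.0054, -0.0034], [-0.0011, -0.005, -0.0039], [-0.0011, -0.0047, -0.0043]], roll=[0, 0, 0, 0, 0, 0, 0, 0, 0, 0], grip_force=20)

```text
time_s: 8.3
position: [495.7, 55.2, 73.1]
tool_rot: [[0.217, 0.976, 0.008], [0.976, -0.217, -0.005], [-0.003, 0.009, -1.0]]
contact_force: [-7.2, -11.1, 32.9]
width: 0.145
finger_force: 64.2
```

Run:
```python
from h import *
d=take('wrist','w3');s=d['sense'];print(s['position'],s['width'],s['finger_force'],s['contact_force'])
e=take('scene','s3')
a=cv2.resize(d['image'][200:480,180:460,::-1],(400,400));b=cv2.resize(e['image'][190:290,340:440,::-1],(400,400))
cv2.imwrite('pics/c3.png',np.hstack([a,b]))
```

```text
[495.65937685  55.20134795  73.07761546] 0.14528048209216163 64.18913225701544 [ -7.22821778 -11.12960927  32.91566578]
```

View pics/c3.png

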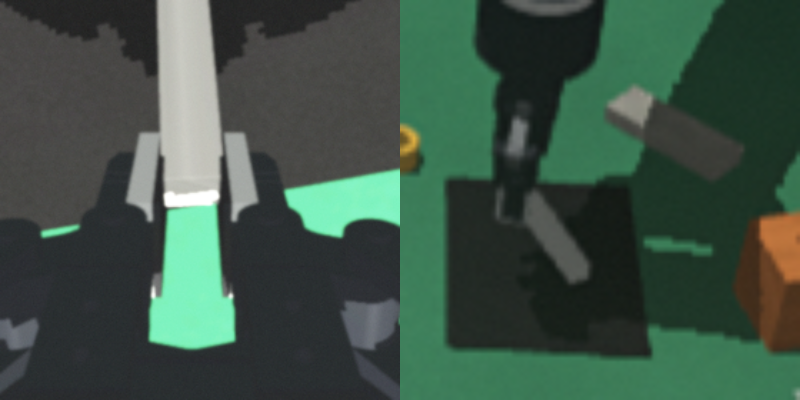

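The bar is pivoting as planned, tilted roughly 45° with its foot still on the mat. The 33 N down-force is high, so I'll ease the descent.

Request:
apply_moves(xyz=[[-0.0013, -0.006, 0], [-0.0012, -0.005, -0.001], [-0.001, -0.0045, -0.003], [0, 0, 0]], roll=[0, 0, 0, 0])

```text
time_s: 8.8
position: [489.0, 41.7, 64.8]
tool_rot: [[0.22, 0.975, 0.003], [0.975, -0.22, 0.001], [0.001, 0.003, -1.0]]
contact_force: [0.7, 1.3, 6.8]
width: 0.145
finger_force: 59.5
```

Request:
apply_moves(xyz=[[-0.001, -0.0045, -0.005], [-0.0009, -0.004, -0.005], [-0.0007, -0.003, -0.005], [-0.0004, -0.002, -0.005], [0, 0, -0.002], [0, 0, 0]], roll=[0, 0, 0, 0, 0, 0])

```text
time_s: 9.4
position: [486.4, 26.7, 43.2]
tool_rot: [[0.219, 0.976, 0.003], [0.976, -0.219, -0.003], [-0.002, 0.003, -1.0]]
contact_force: [-3.0, -6.9, 11.3]
width: 0.146
finger_force: 60.7
```

Run:
```python
from h import *
d=take('wrist','w4');s=d['sense'];print(s['position'],s['width'],s['finger_force'],s['contact_force'])
e=take('scene','s4')
a=cv2.resize(d['image'][200:480,180:460,::-1],(400,400));b=cv2.resize(e['image'][190:290,340:440,::-1],(400,400))
cv2.imwrite('pics/c4.png',np.hstack([a,b]))
```

```text
[486.38859077  26.73575835  43.24491012] 0.14589453152587242 60.679460763931274 [-2.96322219 -6.91333572 11.25144103]
```

View pics/c4.png

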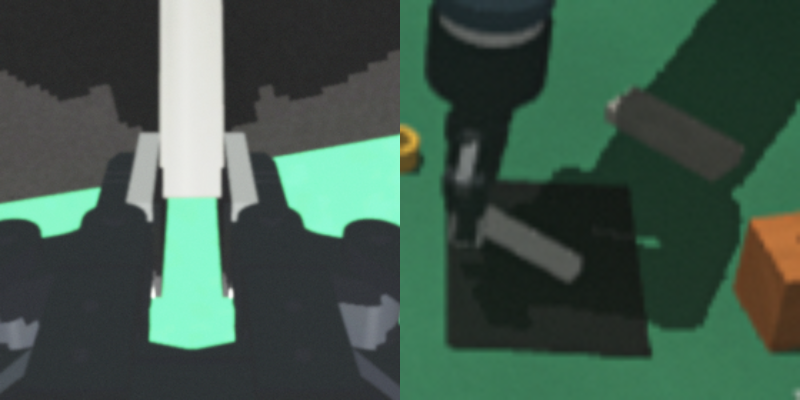

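The bar is now tilted about 70° and straight in the fingers. I'll lower the rest, open, and lift to look.

Request:
apply_moves(xyz=[[-0.0003, -0.001, -0.004], [0, 0, -0.004], [0, 0, -0.004], [0, 0, -0.003], [0, 0, 0]], roll=[0, 0, 0, 0, 0])

```text
time_s: 10.0
position: [485.7, 26.2, 27.7]
tool_rot: [[0.219, 0.976, 0.002], [0.976, -0.219, -0.002], [-0.002, 0.003, -1.0]]
contact_force: [-1.7, -5.2, 7.3]
width: 0.147
finger_force: 63.6
```

Request:
apply_moves(xyz=[[0, 0, 0], [0, 0, 0], [0, 0, 0], [0, 0, 0.01], [0, 0, 0.03], [0, 0, 0.05], [0, 0, 0.05], [0, 0, 0.01], [0, 0, 0], [0, 0, 0]], roll=[0, 0, 0, 0, 0, 0, 0, 0, 0, 0], gripper=0.5)

```text
time_s: 11.0
position: [483.6, 28.0, 175.7]
tool_rot: [[0.219, 0.976, -0.002], [0.976, -0.219, 0.0], [-0.0, -0.002, -1.0]]
contact_force: [-0.5, -0.2, -0.8]
width: 0.501
finger_force: 0.0
```

Run:
```python
from h import *
d=take('wrist','w5');s=d['sense'];R=np.array(s['tool_rot']);print(s['position'],np.degrees(np.arctan2(R[1,1],R[0,1])),s['time_s'])
hsv=cv2.cvtColor(d['image'],cv2.COLOR_RGB2HSV)
m=((hsv[...,2]>110)&(hsv[...,1]<60)).astype(np.uint8)
for c in cv2.findContours(m,0,2)[0]:
    if cv2.contourArea(c)>800:
        r=cv2.minAreaRect(c);b=cv2.boxPoints(r);P=ray(d,b,17);e=[np.linalg.norm(P[i]-P[i-1]) for i in(1,2)]
        i=0 if e[0]<e[1] else 1
        v=P[i+1]-P[i] if e[i]==max(e) else P[2]-P[1]
        print(r,e,'ctr',P.mean(0),'ang',np.degrees(np.arctan2(v[1],v[0])))
        print(P.round(1))
```

```text
[483.60550483  27.97957557 175.69466153] -12.625558427270505 11.0
((477.0, 459.5), (39.0, 40.0), 90.0) [np.float64(33.8917219893486), np.float64(43.254972967859494)] ctr [ 570.81034266 -204.53876912   17.        ] ang -93.77378909697516
[[ 556.2 -178.9   17. ]
 [ 589.  -187.4   17. ]
 [ 586.1 -230.6   17. ]
 [ 551.9 -221.3   17. ]]
((476.76922607421875, 331.6538391113281), (106.4910659790039, 43.7338981628418), 11.309932708740234) [np.float64(35.16572707735661), np.float64(82.41130888087808)] ctr [582.46804344 -82.638265    17.        ] ang -24.98909749691815
[[ 539.   -81.3   17. ]
 [ 550.1  -48.    17. ]
 [ 624.8  -82.8   17. ]
 [ 616.  -118.5   17. ]]
((318.5, 167.0), (122.0, 23.0), 90.0) [np.float64(14.577142254261865), np.float64(80.1349688948165)] ctr [492.54162373  60.82584409  17.        ] ang -102.05900188262075
[[494.1 101.5  17. ]
 [508.3  98.4  17. ]
 [491.6  20.   17. ]
 [476.2  23.4  17. ]]
((32.34856414794922, 83.68594360351562), (54.47410583496094, 49.16572570800781), 20.725557327270508) [np.float64(32.830609048305206), np.float64(35.95439100091517)] ctr [323.3620247  157.10939892  17.        ] ang -34.403079436032094
[[297.  155.5  17. ]
 [319.6 179.3  17. ]
 [349.3 159.   17. ]
 [327.6 134.7  17. ]]
((598.5, 68.0), (118.0, 81.0), 90.0) [np.float64(54.75851308329179), np.float64(74.6365246186677)] ctr [683.3516781   85.92351762  17.        ] ang -93.43729381248559
[[659.2 126.9  17. ]
 [713.3 118.3  17. ]
 [708.8  43.8  17. ]
 [652.1  54.7  17. ]]
```

View pics/w5.png

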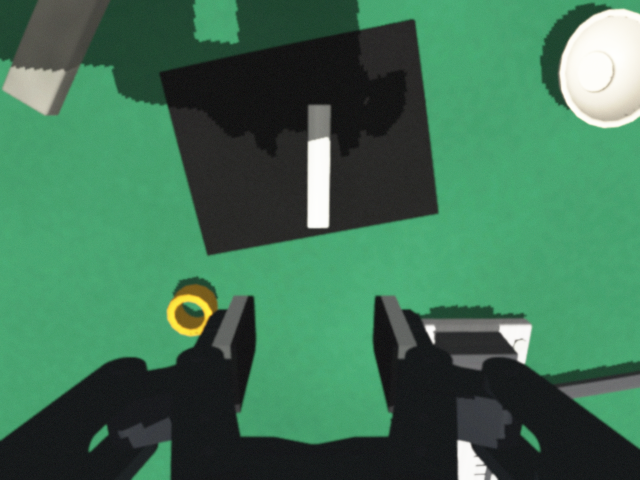

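The bar lies flat on the mat, centred at pixel (318,167) and aligned with the tool to within 0.5°. I'll regrip it slightly towards its free end.

Request:
apply_moves(xyz=[[0.0067, 0.023, 0], [0, 0, -0.04], [0, 0, -0.04], [0, 0, -0.035], [0, 0, -0.02], [0, 0, -0.01], [0, 0, -0.004], [0, 0, 0], [0, 0, 0]], roll=[0, 0, 0, 0, 0, 0, 0, 0, 0])

```text
time_s: 11.95
position: [492.1, 50.6, 28.8]
tool_rot: [[0.219, 0.976, 0.002], [0.976, -0.219, -0.0], [0.0, 0.002, -1.0]]
contact_force: [-0.1, 0.2, 0.6]
width: 0.498
finger_force: 0.0
```

Request:
apply_moves(xyz=[[0, 0, -0.0025], [0, 0, -0.0015], [0, 0, 0], [0, 0, 0]], roll=[0, 0, 0, 0])

```text
time_s: 12.35
position: [491.4, 50.7, 24.1]
tool_rot: [[0.219, 0.976, 0.0], [0.976, -0.219, -0.0], [0.0, 0.0, -1.0]]
contact_force: [-0.3, -0.5, 0.4]
width: 0.502
finger_force: 0.0
```

Request:
apply_moves(xyz=[[0, 0, 0], [0, 0, 0], [0, 0, 0], [0, 0, 0], [0, 0, 0], [0, 0, 0], [0, 0, 0]], roll=[0, 0, 0, 0, 0, 0, 0], gripper=0, grip_force=60)

```text
time_s: 13.05
position: [491.6, 50.7, 24.2]
tool_rot: [[0.219, 0.976, 0.001], [0.976, -0.219, -0.0], [0.0, 0.001, -1.0]]
contact_force: [-0.5, -0.4, 4.9]
width: 0.135
finger_force: 60.7
```

Request:
apply_moves(xyz=[[0, 0, 0.02], [0, 0, 0.04], [0, 0, 0.05], [0.01, -0.038, 0.02], [0.01, -0.038, 0], [0.01, -0.038, 0], [0.01, -0.039, 0], [0.01, -0.039, 0], [0.012, -0.039, 0], [0, 0, 0]], roll=[0, 0, 0, 0, 0, 0, 0, 0, 0, 0])

```text
time_s: 14.05
position: [553.8, -184.4, 153.5]
tool_rot: [[0.223, 0.975, 0.001], [0.975, -0.223, -0.001], [-0.001, 0.001, -1.0]]
contact_force: [-0.1, 0.3, -0.7]
width: 0.142
finger_force: 59.9
```

Request:
apply_moves(xyz=[[0, 0, 0], [0, 0, 0]], roll=[0, 0])

```text
time_s: 14.25
position: [552.5, -179.1, 152.9]
tool_rot: [[0.218, 0.976, -0.002], [0.976, -0.218, 0.001], [0.001, -0.002, -1.0]]
contact_force: [-0.2, 0.6, -1.2]
width: 0.141
finger_force: 59.9
```

Run:
```python
from h import *
d=take('wrist','w6');s=d['sense'];R=np.array(s['tool_rot']);print(s['position'],np.degrees(np.arctan2(R[1,1],R[0,1])),s['width'],s['finger_force'])
take('top','t6')
```

```text
[ 552.49933333 -179.10545215  152.92891261] -12.592060983082693 0.14086747997447824 59.94647562503815
```

View pics/w6.png

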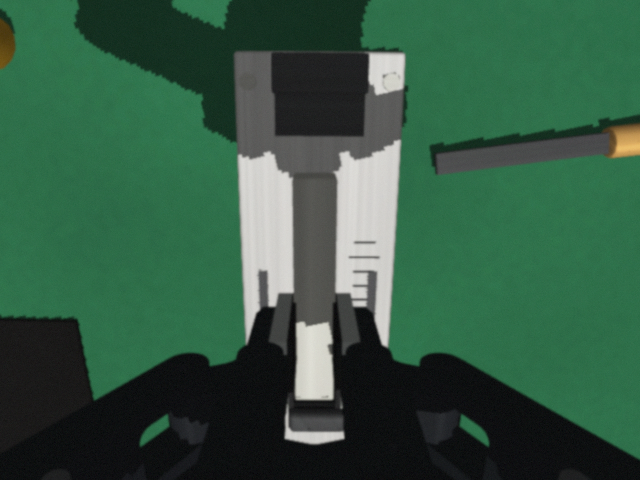

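The wrist view shows the gripped bar with its end at (315,173). The jig's +y corners are at about (235,52) and (405,52), and the hood and end block span x from 273 to 367. The lane looks nearly in line with the bar.

Run:
```python
from h import *
d=load('w6');g=cv2.cvtColor(d['image'],cv2.COLOR_RGB2GRAY).astype(int);hsv=cv2.cvtColor(d['image'],cv2.COLOR_RGB2HSV)
jig=(hsv[...,1]<70)|(hsv[...,2]<30)
for r in (70,110,130): # jig edges and hood edges
    row=hsv[r,:,1]; xs=[x for x in range(215,425) if row[x]<70]; print(r,xs[0],xs[-1])
    dg=np.abs(np.diff(g[r])); print('  grad',[(x,dg[x]) for x in range(225,415) if dg[x]>15])
col=g[:,300];print('col300',[(y,col[y+1]-col[y]) for y in range(30,330) if abs(col[y+1]-col[y])>8])
for r in (200,250,300):
    dg=np.diff(g[r]);print('bar',r,[(x,dg[x]) for x in range(275,355) if abs(dg[x])>25])
c=d['sense']
L=ray(d,[(235,52),(405,52),(246,345),(389,345)],12);print(L.round(1))
```

```text
70 234 404
  grad [(234, np.int64(17)), (270, np.int64(25)), (271, np.int64(19)), (366, np.int64(24)), (367, np.int64(55)), (368, np.int64(60)), (369, np.int64(29)), (402, np.int64(22)), (403, np.int64(39)), (404, np.int64(36)), (405, np.int64(16))]
110 235 402
  grad [(235, np.int64(18)), (274, np.int64(23)), (363, np.int64(20)), (364, np.int64(19)), (401, np.int64(18)), (402, np.int64(17)), (404, np.int64(16))]
130 236 400
  grad [(236, np.int64(18)), (274, np.int64(26)), (362, np.int64(16)), (363, np.int64(26))]
col300 [(50, np.int64(10)), (52, np.int64(-13)), (53, np.int64(-10)), (134, np.int64(16)), (135, np.int64(22)), (136, np.int64(15)), (171, np.int64(-10)), (320, np.int64(36)), (321, np.int64(53)), (322, np.int64(25))]
bar 200 [(291, np.int64(-41)), (292, np.int64(-44)), (335, np.int64(30)), (336, np.int64(46)), (337, np.int64(29))]
bar 250 [(292, np.int64(-46)), (293, np.int64(-39)), (334, np.int64(28)), (335, np.int64(47)), (336, np.int64(35))]
bar 300 [(275, np.int64(-32)), (276, np.int64(-50)), (277, np.int64(-37))]
[[ 529.3  -66.7   12. ]
 [ 625.5  -88.1   12. ]
 [ 486.  -252.3   12. ]
 [ 583.7 -273.9   12. ]]
```

Run:
```python
from h import *
d=load('w6');a=np.radians(77.3);u=np.array([np.cos(a),np.sin(a),0]);x=np.array([np.sin(a),-np.cos(a),0]);o=np.array([571.8,-101.3,12])
f=lambda n,px,z:[print(n,((p-o)@x).round(2),((p-o)@u).round(2)) for p in ray(d,px,z)]
p=np.array(d['sense']['position']);print('tcp',(p-o)@x,(p-o)@u)
f('hood L/R',[(274.5,120),(363.2,120)],39); f('hood front',[(300,135.5)],39)
f('block L/R',[(271,70),(368.3,70)],45)
f('jig edges',[(235.3,110),(402,110),(240,200),(398,200)],12)
zt=145.7
f('bar edges 200,250',[(292,200),(336.3,200),(293,250),(335.3,250)],zt); f('bar end',[(310,172)],zt)
t=load('t6');gx=ray(t,[(307+332.5*.25-.4,180+163*.25-.4)],66);print('grip from t0',(gx-o)@x,(gx-o)@u)
```

```text
tcp -1.7232337293299231 -80.14508458502478
hood L/R -24.39 -13.8
hood L/R 23.36 -13.67
hood front -10.7 -22.01
block L/R -25.16 11.34
block L/R 24.61 11.47
jig edges -50.22 -8.38
jig edges 49.32 -8.12
jig edges -49.67 -63.15
jig edges 49.74 -62.86
bar edges 200,250 -9.63 -36.14
bar edges 200,250 4.21 -36.1
bar edges 200,250 -9.51 -52.56
bar edges 200,250 4.15 -52.52
bar end -4.01 -27.38
grip from t0 [-2.50456925] [-181.09607816]
```

Request:
apply_moves(xyz=[[0.0006, -0.0063, 0], [0, 0, -0.03], [0, 0, -0.03], [0, 0, -0.025], [0, 0, -0.015], [0, 0, -0.008], [0, 0, -0.006], [0, 0, 0], [0, 0, 0], [0, 0, 0]], roll=[0, 0, 0, 0, 0, 0, 0, 0, 0, 0])

```text
time_s: 15.35
position: [554.6, -186.9, 41.0]
tool_rot: [[0.219, 0.976, 0.002], [0.976, -0.219, -0.001], [-0.001, 0.002, -1.0]]
contact_force: [-0.1, -0.1, -0.0]
width: 0.14
finger_force: 60.0
```

```bash
cat > j.py <<'E'
from h import *
a=np.radians(77.3);u=np.array([np.cos(a),np.sin(a),0]);x=np.array([np.sin(a),-np.cos(a),0]);o=np.array([571.8,-101.3,12])
def st():
    s=manip.sense();p=np.array(s['position']);F=np.array(s['contact_force']);R=np.array(s['tool_rot']);print('tcp jig',((p-o)@x).round(2),((p-o)@u).round(2),p.round(1),'F x,u,z',(F@x).round(1),(F@u).round(1),F[2].round(1),'yaw',np.degrees(np.arctan2(R[1,1],R[0,1])).round(2),'w',s['width'],s['finger_force'],s['time_s'])
E
python3 -c "
from j import *
st();d=take('wrist','w7')"
```

```text
tcp jig 2.06 -87.33 [ 554.6 -186.9   41. ] F x,u,z -0.1 -0.2 -0.0 yaw -12.63 w 0.14026497389491147 60.00993490219116 15.35
```

View pics/w7.png

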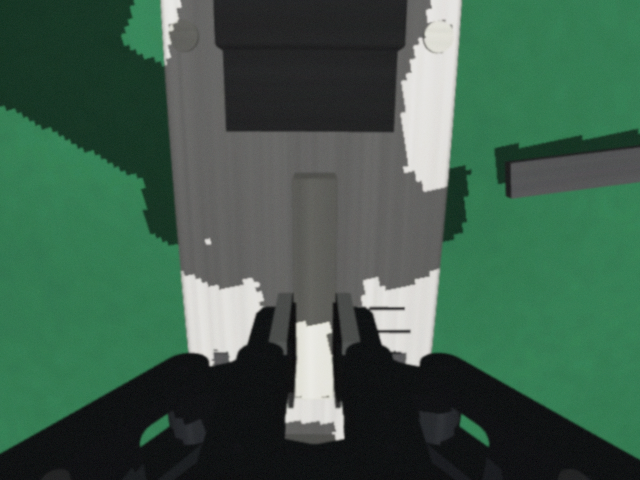

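The wrist view shows the bar in front of the hood mouth. The bar's centre is at x≈314 and the hood's at about 310, so the bar sits about 1 mm to +x. The gap to the mouth is about 12 mm. I'll correct sideways, lower and insert.

Request:
apply_moves(xyz=[[-0.0012, 0.0003, 0], [0, 0, -0.004], [0, 0, -0.0025], [0, 0, 0], [0, 0, 0]], roll=[0, 0, 0, 0, 0])

```text
time_s: 15.9
position: [552.6, -186.2, 33.2]
tool_rot: [[0.219, 0.976, -0.0], [0.976, -0.219, 0.0], [0.0, -0.0, -1.0]]
contact_force: [-0.4, 0.0, -1.1]
width: 0.142
finger_force: 60.1
```

Request:
apply_moves(xyz=[[0.0009, 0.0039, 0], [0.0009, 0.0039, 0], [0.0009, 0.0039, 0], [0.0009, 0.0039, 0], [0.0009, 0.0039, 0], [0.0009, 0.0039, 0], [0.0007, 0.0029, 0], [0, 0, 0], [0, 0, 0]], roll=[0, 0, 0, 0, 0, 0, 0, 0, 0])

```text
time_s: 16.8
position: [558.8, -159.9, 33.4]
tool_rot: [[0.219, 0.976, 0.0], [0.976, -0.219, -0.0], [-0.0, 0.0, -1.0]]
contact_force: [0.2, -0.6, -0.9]
width: 0.145
finger_force: 60.1
```

```bash
python3 -c "
from j import *
st()"
```

```text
tcp jig 0.18 -60.05 [ 558.8 -159.9   33.4] F x,u,z 0.3 -0.5 -0.9 yaw -12.63 w 0.14527526961135062 60.07809519767761 16.8
```

Request:
apply_moves(xyz=[[0.0005, 0.002, 0], [0.0005, 0.002, 0], [0.0002, 0.001, 0], [0.0002, 0.001, 0], [0, 0, 0], [0, 0, 0]], roll=[0, 0, 0, 0, 0, 0])

```text
time_s: 17.4
position: [560.1, -153.9, 33.4]
tool_rot: [[0.219, 0.976, -0.0], [0.976, -0.219, -0.0], [-0.0, -0.0, -1.0]]
contact_force: [0.4, -0.1, -1.2]
width: 0.141
finger_force: 60.1
```

```bash
python3 -c "
from j import *
st()"
```

```text
tcp jig 0.2 -53.9 [ 560.1 -153.9   33.4] F x,u,z 0.4 0.0 -1.2 yaw -12.63 w 0.1408722595751275 60.077762603759766 17.4
```

Request:
apply_moves(xyz=[[0.0002, 0.001, 0], [0, 0, 0], [0, 0, 0]], roll=[0, 0, 0])

```text
time_s: 17.7
position: [560.3, -152.9, 33.4]
tool_rot: [[0.219, 0.976, -0.0], [0.976, -0.219, -0.0], [-0.0, -0.0, -1.0]]
contact_force: [-0.0, -0.2, -1.2]
width: 0.143
finger_force: 60.1
```

Request:
apply_moves(xyz=[[0.0002, 0.001, 0], [0, 0, 0], [0, 0, 0]], roll=[0, 0, 0])

```text
time_s: 18.0
position: [560.5, -151.9, 33.4]
tool_rot: [[0.219, 0.976, -0.0], [0.976, -0.219, 0.0], [-0.0, -0.0, -1.0]]
contact_force: [0.2, 0.1, -0.5]
width: 0.144
finger_force: 60.1
```

```bash
python3 -c "
from j import *
st()"
```

```text
tcp jig 0.15 -51.87 [ 560.5 -151.9   33.4] F x,u,z 0.1 0.2 -0.5 yaw -12.63 w 0.14448629025087567 60.07793426513672 18.0
```

Request:
apply_moves(xyz=[[0.0002, 0.001, 0], [0, 0, 0], [0, 0, 0]], roll=[0, 0, 0])

```text
time_s: 18.3
position: [560.7, -151.2, 33.4]
tool_rot: [[0.219, 0.976, -0.0], [0.976, -0.219, -0.0], [-0.0, 0.0, -1.0]]
contact_force: [-0.7, -1.6, -0.8]
width: 0.138
finger_force: 60.0
```

Request:
apply_moves(xyz=[[0.0002, 0.001, 0], [0, 0, 0], [0, 0, 0]], roll=[0, 0, 0])

```text
time_s: 18.6
position: [560.8, -151.1, 33.5]
tool_rot: [[0.218, 0.976, -0.0], [0.976, -0.218, -0.002], [-0.002, 0.0, -1.0]]
contact_force: [-1.6, -6.5, -1.6]
width: 0.141
finger_force: 60.0
```

```bash
python3 -c "
from j import *
st()"
```

```text
tcp jig 0.23 -51.0 [ 560.8 -151.1   33.5] F x,u,z -0.2 -6.7 -1.6 yaw -12.6 w 0.14096152854112082 59.975157380104065 18.6
```

Request:
apply_moves(xyz=[[0, 0, -0.0006], [0, 0, -0.0005], [0, 0, 0], [0, 0, 0]], roll=[0, 0, 0, 0])

```text
time_s: 19.0
position: [560.9, -151.2, 33.2]
tool_rot: [[0.218, 0.976, -0.001], [0.976, -0.218, -0.002], [-0.002, -0.0, -1.0]]
contact_force: [-4.8, -4.1, 4.9]
width: 0.145
finger_force: 60.7
```

```bash
python3 -c "
from j import *
st()"
```

```text
tcp jig 0.31 -51.04 [ 560.9 -151.2   33.2] F x,u,z -3.8 -5.1 4.9 yaw -12.6 w 0.14548704304281376 60.74003577232361 19.0
```

Request:
apply_moves(xyz=[[0, 0, 0], [0, 0, 0], [0, 0, 0], [0, 0, 0], [0, 0, 0.01], [0, 0, 0.03], [0, 0, 0.04], [0, 0, 0.04], [0, 0, 0.04], [0, 0, 0.04]], roll=[0, 0, 0, 0, 0, 0, 0, 0, 0, 0], gripper=0.4)

```text
time_s: 20.0
position: [560.8, -149.7, 234.8]
tool_rot: [[0.219, 0.976, 0.001], [0.976, -0.219, -0.0], [-0.0, 0.001, -1.0]]
contact_force: [0.3, 0.0, 0.2]
width: 0.401
finger_force: 0.0
```

Request:
apply_moves(xyz=[[-0.01, -0.045, 0.01], [-0.01, -0.045, 0.01], [-0.01, -0.045, 0], [0, 0, 0], [0, 0, 0], [0, 0, 0]], roll=[0, 0, 0, 0, 0, 0], gripper=0.6)

```text
time_s: 20.6
position: [531.1, -284.0, 252.3]
tool_rot: [[0.218, 0.976, -0.0], [0.976, -0.218, 0.001], [0.0, -0.0, -1.0]]
contact_force: [0.8, 0.6, 0.2]
width: 0.602
finger_force: 0.0
```

Run:
```python
from j import *
st();d=take('wrist','w8');take('top','t8')
f=lambda n,px,z:[print(n,((p-o)@x).round(2),((p-o)@u).round(2)) for p in ray(d,px,z)]
# rectify to jig plane z=26 at 4px/mm: sample gray on rows
g=cv2.cvtColor(d['image'],cv2.COLOR_RGB2GRAY)
def rect(z,xr,ur,k=2):
    X,U=np.meshgrid(np.arange(*xr,1/k),np.arange(ur[1],ur[0],-1/k))
    P=o+X[...,None]*x+U[...,None]*u;P[...,2]=z
    q=proj(d,P).reshape(X.shape+(2,)).astype(np.float32)
    return cv2.remap(g,q[...,0],q[...,1],1),X,U
for z,n in((26,'bar'),(32,'carriage'),(66,'fin')):
    r,X,U=rect(z,(-50,50),(-210,-10)); 
    print(n,'along u at x=0:',[(float(U[i,0]),int(r[i+1,100])-int(r[i,100])) for i in range(len(r)-1) if abs(int(r[i+1,100])-int(r[i,100]))>12])
    for uu in ((-30,-50,-70) if n=='bar' else (-180,-172)):
        i=int((-10-uu)*2);dd=np.diff(r[i].astype(int));print('  u',uu,[(float(X[0,j]),int(dd[j])) for j in range(len(dd)) if abs(dd[j])>15])
```

```text
tcp jig 0.41 -187.15 [ 531.1 -284.   252.3] F x,u,z 0.7 0.8 0.2 yaw -12.59 w 0.6017296117508472 0.0 20.6
bar along u at x=0: [(-34.0, 37), (-34.5, 53), (-105.5, 20), (-106.0, 23), (-106.5, 19), (-142.5, -22), (-143.0, -26), (-143.5, -29), (-144.0, -17), (-144.5, -13), (-149.0, 22), (-149.5, 28), (-150.0, 27), (-150.5, 17), (-161.5, -13), (-162.0, -17), (-162.5, -31), (-163.0, -24), (-165.0, 22), (-165.5, 21), (-166.0, 23), (-170.0, -13), (-170.5, -17), (-171.0, -19), (-171.5, -18), (-172.0, -15), (-202.0, 21), (-202.5, 31), (-203.0, 34), (-203.5, 21), (-204.0, 15)]
  u -30 []
  u -50 [(21.0, 25), (21.5, 28), (22.0, 22), (46.0, -17), (46.5, -28), (47.0, -26), (47.5, -22)]
  u -70 [(29.5, 16), (30.0, 18), (30.5, 18), (42.5, -18), (43.0, -20), (43.5, -23)]
carriage along u at x=0: [(-35.5, 51), (-36.0, 39), (-105.5, 19), (-106.0, 21), (-106.5, 24), (-142.0, -22), (-142.5, -25), (-143.0, -30), (-143.5, -19), (-144.0, -14), (-148.0, 14), (-148.5, 23), (-149.0, 29), (-149.5, 24), (-150.0, 18), (-161.0, -18), (-161.5, -25), (-162.0, -31), (-162.5, -13), (-164.0, 18), (-164.5, 23), (-165.0, 
[... 839 characters left out ...]
19), (-147.0, 14), (-156.5, -20), (-157.0, -27), (-157.5, -33), (-158.0, -14), (-159.0, 13), (-159.5, 24), (-160.0, 26), (-160.5, 20), (-164.0, -14), (-164.5, -21), (-165.0, -21), (-165.5, -21), (-192.0, 19), (-192.5, 28), (-193.0, 41), (-193.5, 24), (-194.0, 17)]
  u -180 [(-44.0, 28), (-43.5, 26), (-43.0, 20), (-19.0, -27), (-18.5, -43), (-18.0, -40), (-17.5, -31), (14.5, 25), (15.0, 35), (15.5, 45), (16.0, 34), (16.5, 24), (40.0, -18), (40.5, -28), (41.0, -28), (41.5, -25)]
  u -172 [(-44.0, 22), (-43.5, 24), (-43.0, 26), (-42.5, 16), (-19.0, -20), (-18.5, -25), (-18.0, -27), (-17.5, -23), (13.0, 30), (13.5, 30), (14.0, 26), (40.0, -18), (40.5, -22), (41.0, -26), (41.5, -23), (42.0, -18)]
```

Run:
```python
from j import *
d=load('w8');img=d['image']
def line(z,X,U):
    P=o+np.multiply.outer(np.broadcast_to(X,np.broadcast(X,U).shape),x)+np.multiply.outer(np.broadcast_to(U,np.broadcast(X,U).shape),u);P[...,2]=z
    q=proj(d,P.reshape(-1,3)).astype(np.float32)
    return cv2.remap(img,q[None,:,0],q[None,:,1],1)[0]
g=lambda z,X,U:cv2.cvtColor(line(z,X,U)[None],cv2.COLOR_RGB2GRAY)[0]
U=np.arange(-150,-215,-1.)
print('fin z66 x-2',g(66,-2.,U).tolist());print('     z66 x10',g(66,10.,U).tolist())
print('z32 x-30',g(32,-30.,U).tolist());print('z32 x30',g(32,30.,U).tolist())
for uu in(-40,-60,-75,-85,-95): print('bar z26',uu,g(26,np.arange(-16,17.),float(uu)).tolist())
print('bar u x0',g(26,0.,np.arange(-20,-150,-2.)).tolist());print('bar u x12',g(26,12.,np.arange(-20,-150,-2.)).tolist())
```

```text
fin z66 x-2 [212, 212, 211, 212, 211, 209, 210, 200, 157, 116, 145, 189, 204, 195, 142, 91, 80, 76, 77, 79, 82, 81, 79, 75, 59, 36, 19, 18, 18, 24, 34, 46, 59, 71, 77, 78, 79, 79, 80, 81, 80, 79, 81, 125, 192, 213, 218, 218, 218, 216, 217, 217, 217, 217, 217, 216, 218, 217, 217, 217, 216, 216, 217, 217, 217]
     z66 x10 [213, 186, 139, 107, 99, 98, 99, 90, 78, 92, 143, 186, 206, 208, 192, 148, 93, 80, 78, 81, 82, 81, 79, 75, 65, 40, 23, 18, 19, 24, 37, 48, 58, 69, 73, 75, 76, 75, 78, 80, 80, 80, 83, 133, 196, 218, 221, 219, 220, 220, 222, 221, 221, 222, 221, 221, 222, 220, 221, 220, 221, 220, 220, 219, 220]
z32 x-30 [214, 214, 214, 214, 209, 183, 128, 90, 85, 84, 84, 79, 74, 80, 113, 163, 196, 209, 210, 211, 209, 206, 204, 206, 207, 210, 213, 211, 212, 208, 207, 208, 206, 206, 208, 211, 210, 210, 209, 208, 207, 206, 207, 207, 209, 212, 215, 215, 206, 195, 198, 208, 215, 217, 217, 216, 216, 216, 217, 216, 218, 216, 217, 218, 218]
z32 x30 [135, 156, 165, 169, 170, 163, 131, 77, 48, 52, 63, 66, 69, 76, 102, 148, 185, 204, 209, 213, 214, 212, 209, 206, 205, 209, 212, 213, 212, 210, 211,
[... 762 characters left out ...]
 [90, 89, 88, 90, 89, 88, 89, 88, 87, 87, 86, 85, 84, 86, 85, 87, 84, 84, 85, 84, 86, 84, 86, 86, 83, 84, 84, 83, 84, 88, 88, 87, 86]
bar u x0 [0, 0, 0, 0, 0, 0, 0, 0, 89, 90, 90, 90, 90, 90, 89, 90, 89, 90, 90, 89, 88, 89, 89, 89, 89, 89, 89, 89, 89, 89, 76, 81, 86, 86, 87, 86, 85, 86, 85, 84, 84, 84, 112, 153, 208, 210, 211, 213, 211, 213, 213, 212, 212, 214, 213, 212, 214, 213, 215, 214, 212, 205, 119, 83, 82]
bar u x12 [0, 0, 0, 0, 0, 0, 0, 0, 87, 87, 87, 84, 85, 88, 88, 87, 87, 87, 86, 85, 86, 84, 85, 84, 85, 84, 84, 86, 85, 87, 85, 85, 87, 84, 85, 85, 84, 87, 84, 85, 84, 84, 85, 90, 178, 213, 212, 213, 212, 213, 214, 216, 215, 217, 216, 217, 216, 216, 218, 217, 217, 217, 216, 218, 219]
```

Request:
apply_moves(xyz=[[-0.0013, 0.0009, 0], [0, 0, 0], [0, 0, 0], [0, 0, 0], [0, 0, 0], [0, 0, 0], [0, 0, 0], [0, 0, 0], [0, 0, 0], [0, 0, 0]], roll=[-8.2, -8.2, -8.2, -8.2, -8.2, -8.2, -8.2, -8.2, -8.2, -8.2])

```text
time_s: 21.7
position: [530.0, -282.7, 252.2]
tool_rot: [[0.996, -0.085, -0.0], [-0.085, -0.996, 0.0], [-0.0, -0.0, -1.0]]
contact_force: [-0.1, -0.4, 0.4]
width: 0.6
finger_force: 0.0
```

Request:
apply_moves(xyz=[[0, 0, -0.03], [0, 0, -0.03], [0, 0, -0.02], [0, 0, -0.02], [0, 0, 0], [0, 0, 0], [0, 0, 0]], roll=[-8.1, 0, 0, 0, 0, 0, 0])

```text
time_s: 22.4
position: [530.6, -284.2, 153.9]
tool_rot: [[0.976, -0.22, 0.002], [-0.22, -0.976, -0.002], [0.002, 0.001, -1.0]]
contact_force: [0.4, -0.7, -0.3]
width: 0.597
finger_force: 0.0
```

Run:
```python
from j import *
st()
```

```text
tcp jig -0.03 -187.47 [ 530.6 -284.2  153.9] F x,u,z 0.6 -0.6 -0.3 yaw -102.69 w 0.5974474437597258 0.0 22.4
```

Request:
apply_moves(xyz=[[0, 0, -0.025], [0, 0, -0.025], [0, 0, -0.02], [0, 0, -0.01], [0, 0, -0.006], [0, 0, -0.005], [0, 0, -0.005], [0, 0, 0], [0, 0, 0]], roll=[0, 0, 0, 0, 0, 0, 0, 0, 0])

```text
time_s: 23.3
position: [529.9, -284.2, 56.8]
tool_rot: [[0.975, -0.22, 0.001], [-0.22, -0.975, -0.0], [0.001, 0.0, -1.0]]
contact_force: [-1.0, 0.1, -1.0]
width: 0.599
finger_force: 0.0
```

Request:
apply_moves(xyz=[[0, 0, 0], [0, 0, 0], [0, 0, 0], [0, 0, 0], [0, 0, 0], [0, 0, 0], [0, 0, 0]], roll=[0, 0, 0, 0, 0, 0, 0], gripper=0, grip_force=30)

```text
time_s: 24.0
position: [529.9, -284.0, 56.7]
tool_rot: [[0.975, -0.22, 0.0], [-0.22, -0.975, 0.0], [0.0, -0.0, -1.0]]
contact_force: [0.2, 3.1, 5.8]
width: 0.155
finger_force: 32.5
```

Run:
```python
from j import *
st()
```

```text
tcp jig -0.73 -187.4 [ 529.9 -284.    56.7] F x,u,z -0.5 3.0 5.8 yaw -102.74 w 0.1551611273033358 32.51990497112274 24.0
```

Request:
apply_moves(xyz=[[0.0011, 0.0049, 0], [0.0013, 0.0058, 0], [0.0013, 0.0058, 0], [0.0013, 0.0059, 0], [0.0013, 0.0059, 0], [0.0013, 0.0059, 0], [0.0013, 0.0059, 0], [0.0013, 0.0059, 0], [0.0011, 0.0049, 0], [0.0006, 0.0027, 0]], roll=[0, 0, 0, 0, 0, 0, 0, 0, 0, 0])

```text
time_s: 25.0
position: [542.3, -230.1, 56.7]
tool_rot: [[0.975, -0.22, 0.001], [-0.22, -0.975, -0.001], [0.002, 0.0, -1.0]]
contact_force: [-0.3, -3.3, 5.2]
width: 0.158
finger_force: 32.5
```

Request:
apply_moves(xyz=[[0, 0, 0], [0, 0, 0], [0, 0, 0]], roll=[0, 0, 0])

```text
time_s: 25.3
position: [542.3, -229.8, 56.7]
tool_rot: [[0.975, -0.22, 0.002], [-0.22, -0.975, 0.0], [0.002, -0.001, -1.0]]
contact_force: [1.0, -0.6, 6.3]
width: 0.16
finger_force: 32.6
```

Run:
```python
from j import *
st()
```

```text
tcp jig -0.48 -131.84 [ 542.3 -229.8   56.7] F x,u,z 1.2 -0.4 6.3 yaw -102.73 w 0.15980609937144752 32.60067880153656 25.3
```

Request:
apply_moves(xyz=[[0.0004, 0.002, 0], [0.0004, 0.002, 0], [0.0005, 0.002, 0], [0.0004, 0.002, 0], [0.0002, 0.001, 0], [0, 0, 0]], roll=[0, 0, 0, 0, 0, 0])

```text
time_s: 25.9
position: [544.2, -221.4, 56.7]
tool_rot: [[0.975, -0.22, 0.002], [-0.22, -0.975, -0.0], [0.002, 0.0, -1.0]]
contact_force: [2.3, -2.5, 4.8]
width: 0.16
finger_force: 32.5
```

Request:
apply_moves(xyz=[[0.0002, 0.001, 0], [0, 0, 0]], roll=[0, 0])

```text
time_s: 26.1
position: [544.4, -220.6, 56.7]
tool_rot: [[0.975, -0.221, 0.002], [-0.221, -0.975, -0.001], [0.002, 0.0, -1.0]]
contact_force: [3.1, -3.6, 4.9]
width: 0.16
finger_force: 32.5
```

Request:
apply_moves(xyz=[[0.0002, 0.001, 0], [0, 0, 0]], roll=[0, 0])

```text
time_s: 26.3
position: [544.6, -219.7, 56.7]
tool_rot: [[0.975, -0.221, 0.002], [-0.221, -0.975, -0.001], [0.002, 0.0, -1.0]]
contact_force: [4.2, -3.0, 5.7]
width: 0.156
finger_force: 32.5
```

Request:
apply_moves(xyz=[[0.0001, 0.001, 0], [0, 0, 0]], roll=[0, 0])

```text
time_s: 26.5
position: [544.8, -218.8, 56.7]
tool_rot: [[0.975, -0.221, 0.002], [-0.221, -0.975, -0.001], [0.002, 0.0, -1.0]]
contact_force: [3.9, -3.6, 3.6]
width: 0.159
finger_force: 32.4
```

Request:
apply_moves(xyz=[[0.0001, 0.001, 0], [0, 0, 0]], roll=[0, 0])

```text
time_s: 26.7
position: [545.0, -217.8, 56.7]
tool_rot: [[0.975, -0.221, 0.003], [-0.221, -0.975, -0.001], [0.003, 0.0, -1.0]]
contact_force: [5.6, -3.9, 4.1]
width: 0.161
finger_force: 32.3
```

Request:
apply_moves(xyz=[[0.0001, 0.001, 0], [0, 0, 0]], roll=[0, 0])

```text
time_s: 26.9
position: [545.2, -216.9, 56.8]
tool_rot: [[0.975, -0.221, 0.003], [-0.221, -0.975, -0.001], [0.003, 0.001, -1.0]]
contact_force: [5.9, -4.9, 3.7]
width: 0.16
finger_force: 32.2
```

Request:
apply_moves(xyz=[[0.0004, 0.001, 0], [0, 0, 0]], roll=[0, 0])

```text
time_s: 27.1
position: [545.5, -215.8, 56.8]
tool_rot: [[0.975, -0.221, 0.002], [-0.221, -0.975, -0.001], [0.003, 0.0, -1.0]]
contact_force: [5.7, -3.5, 4.5]
width: 0.156
finger_force: 32.3
```

Request:
apply_moves(xyz=[[0.0004, 0.001, 0], [0, 0, 0]], roll=[0, 0])

```text
time_s: 27.3
position: [545.8, -214.8, 56.8]
tool_rot: [[0.975, -0.221, 0.002], [-0.221, -0.975, -0.001], [0.002, 0.0, -1.0]]
contact_force: [5.3, -4.0, 4.4]
width: 0.157
finger_force: 32.4
```

Run:
```python
from j import *
st()
```

```text
tcp jig -0.45 -116.41 [ 545.8 -214.8   56.8] F x,u,z 6.1 -2.7 4.4 yaw -102.74 w 0.1573481865546817 32.43569254875183 27.3
```

Request:
apply_moves(xyz=[[0.0004, 0.001, 0], [0, 0, 0]], roll=[0, 0])

```text
time_s: 27.5
position: [545.9, -214.1, 56.7]
tool_rot: [[0.975, -0.22, 0.001], [-0.22, -0.975, -0.002], [0.002, 0.001, -1.0]]
contact_force: [2.1, -5.5, 4.9]
width: 0.159
finger_force: 32.5
```

Request:
apply_moves(xyz=[[0.0004, 0.001, 0], [0, 0, 0]], roll=[0, 0])

```text
time_s: 27.7
position: [545.9, -214.1, 56.8]
tool_rot: [[0.975, -0.22, 0.001], [-0.22, -0.975, -0.003], [0.001, 0.003, -1.0]]
contact_force: [2.1, -9.1, 4.9]
width: 0.159
finger_force: 32.4
```

Run:
```python
from j import *
st()
```

```text
tcp jig -0.43 -115.69 [ 545.9 -214.1   56.8] F x,u,z 4.0 -8.5 4.9 yaw -102.72 w 0.15852218288084916 32.41291254758835 27.7
```

The position has stalled and the force is rising, so the stop now bears on the bar. I'll press 0.5 mm more, hold, then relax and release.

Request:
apply_moves(xyz=[[0.0001, 0.0005, 0], [0, 0, 0], [0, 0, 0], [0, 0, 0]], roll=[0, 0, 0, 0])

```text
time_s: 28.1
position: [546.0, -214.0, 56.8]
tool_rot: [[0.975, -0.22, 0.001], [-0.22, -0.975, -0.004], [0.001, 0.003, -1.0]]
contact_force: [0.8, -10.3, 4.3]
width: 0.157
finger_force: 32.3
```

Request:
apply_moves(xyz=[[-0.0002, -0.001, 0], [0, 0, 0]], roll=[0, 0])

```text
time_s: 28.3
position: [545.9, -214.1, 56.7]
tool_rot: [[0.975, -0.221, 0.001], [-0.221, -0.975, -0.002], [0.001, 0.002, -1.0]]
contact_force: [1.8, -6.6, 5.6]
width: 0.156
finger_force: 32.5
```

Request:
apply_moves(xyz=[[0, 0, 0], [0, 0, 0], [0, 0, 0], [0, 0, 0], [0, 0, 0]], roll=[0, 0, 0, 0, 0], gripper=0.6)

```text
time_s: 28.8
position: [545.3, -212.5, 55.8]
tool_rot: [[0.975, -0.22, -0.001], [-0.22, -0.975, 0.001], [-0.001, -0.001, -1.0]]
contact_force: [-1.0, -0.2, -0.1]
width: 0.603
finger_force: 0.0
```

Request:
apply_moves(xyz=[[0, 0, 0.01], [0, 0, 0.03], [0, 0, 0.04], [0, 0, 0.04], [0, 0, 0.04], [0, 0, 0.04], [0, 0, 0], [0, 0, 0]], roll=[0, 0, 0, 0, 0, 0, 0, 0])

```text
time_s: 29.6
position: [546.1, -213.2, 258.2]
tool_rot: [[0.975, -0.22, 0.003], [-0.22, -0.975, -0.002], [0.003, 0.001, -1.0]]
contact_force: [-0.6, 0.4, -1.0]
width: 0.6
finger_force: 0.0
```

Run:
```python
from j import *
st();d=take('wrist','w9')
g=cv2.cvtColor(d['image'],cv2.COLOR_RGB2GRAY)
def prof(z,X,U):
    X,U=np.broadcast_arrays(X,U);P=o+np.multiply.outer(X,x)+np.multiply.outer(U,u);P[...,2]=z
    q=proj(d,P).astype(np.float32);return cv2.remap(g,q[None,:,0],q[None,:,1],1)[0].tolist()
print('u -60..-110 z26 x0',prof(26,0.,np.arange(-60,-111,-1.)))
print('x5',prof(26,5.,np.arange(-60,-111,-1.)))
for uu in(-40,-60,-75):print(uu,prof(26,np.arange(-16,17.),float(uu)))
```

```text
tcp jig -0.47 -114.78 [ 546.1 -213.2  258.2] F x,u,z -0.7 0.3 -1.0 yaw -102.73 w 0.600035176096692 0.0 29.6
u -60..-110 z26 x0 [83, 82, 82, 84, 87, 89, 86, 83, 83, 82, 82, 84, 86, 89, 87, 84, 82, 81, 82, 80, 86, 101, 114, 138, 172, 191, 196, 196, 197, 196, 194, 188, 164, 131, 127, 160, 188, 197, 196, 181, 143, 101, 82, 78, 78, 80, 81, 80, 75, 59, 49]
x5 [179, 180, 180, 180, 180, 181, 181, 182, 181, 182, 181, 179, 181, 181, 178, 175, 169, 163, 152, 151, 171, 189, 196, 197, 198, 197, 197, 198, 198, 197, 196, 196, 190, 168, 150, 164, 186, 197, 181, 139, 97, 81, 79, 79, 79, 80, 82, 81, 76, 61, 50]
-40 [84, 84, 85, 84, 83, 83, 83, 83, 81, 78, 76, 78, 78, 82, 81, 83, 82, 81, 81, 81, 79, 77, 72, 77, 108, 159, 194, 201, 201, 201, 200, 200, 205]
-60 [81, 83, 81, 83, 84, 84, 83, 85, 82, 80, 79, 78, 80, 82, 84, 81, 83, 89, 116, 161, 188, 179, 140, 109, 143, 187, 205, 203, 202, 202, 201, 204, 205]
-75 [81, 81, 83, 82, 84, 83, 84, 82, 82, 81, 80, 81, 83, 82, 83, 84, 84, 92, 107, 129, 161, 175, 141, 105, 127, 174, 196, 200, 202, 203, 205, 207, 208]
```

The seam between bar and nose is at about -79 mm with no gap, and the bar is centred and straight. The arm is clear, so I'm handing in.

```bash
python3 -c "
from h import *
print(manip.sign_off())"
```

```text
the job is handed in; nothing more can be done
None
```

I've handed in the job: the square bar lies flat under the hood, home against the end block. I brought the stop up until I felt it bear on the bar's free end (about 10 N at the wrist, 3 N of that friction), then let go; the last picture showed no gap, but no verdict came back.

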